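# Slide the tall flask back into its place at the desk screen

## Robot

A 7-joint arm with a two-finger parallel gripper is mounted at the origin on the work surface. World frame = base frame: x ahead of the robot, y to its left, z up, the work surface at z = 0. Lengths are in m, angles in rad, forces in N, time in s.
With the tool pointing down it reaches from about 0.425 to 0.875 m from the base axis. Payload 4.7 kg.
Tool frame: the origin (TCP) lies on the centre line of the jaws, within the pads' length; the fingertips stand ahead of it and the grasp point (between the pads) lies 2 mm behind it (nose_length is the z of the fingertips in the tool frame, in m); z points along the fingers, y is the line along which they close (so a half turn about z gives the same grasp; the last joint's range is limited). The gripper opens to 87 mm and grips with 3 to 60 N. Pads are 19 mm wide; open, the fingers measure 117 mm over their backs; the gripper's body (75 mm by 190 mm) begins 51 mm behind the grasp point.
Start: joints at [-1.312, 0.321, -0.07, 1.45, 0.023, 1.371, -0.057], TCP at [0.158, 0.631, 0.24] pointing down, gripper open.
Joint ranges: [-2.86, 2.86], [-0.3, 2.09], [-1.38, 1.24], [0.06, 2.45], [-1.56, 4.7], [0.09, 2.05], [-2.69, 2.69]. Speed limits (rad/s): [2.57, 2.57, 3.14, 3.14, 3.14, 3.14, 3.14].

## Interface

Orientations are given as a rotation vector (axis times angle).
In Python, from bench import * gives the robot as it stands.
- The arm moves only by the tool send_rows, never from a script. Its arguments are lists of equal length, an entry for each row: "xyz": the shift along the tool's x, y, z in mm, a list of three; "dr": the turn, a rotation vector about the tool's x, y, z in rad, a list of three. A call has exactly 10 rows; each row is the pose to reach, as a shift and turn from the pose commanded when the call began, along the tool's axes at that moment; what a row does not reach only later rows make up. A row lasts 1/12 s, in which the tool goes at most 41.7 mm and 7.16 degrees, less where a joint would pass 70% of its speed; a pose out of reach is approached as far as the arm can. A call with a gripper value outside its range is refused whole. "jaw" is the finger opening in mm, from 0 to 87, set as the call begins (left out, the last holds). The fingers move at their own pace and stop on an object; "grip_force" is the grip in N (left out, the last holds). Time passes only in rows, so rows that repeat a pose let the fingers close, or fill a call up. It gives the time, the measured TCP pose, the force, the opening and the grip force at its end, in the units of the state.
- get_state(): the state, without advancing time (a new reading comes with each control period).
- get_image(name): name is "side" or "top"; returns the picture (400x640x3 uint8, red, green, blue); there is no depth.
- calibration(name): a dict with "vfov" (degrees; the focal length in pixels is half the picture's height over the tangent of half this angle, whatever the lens; pixels are square), "cx", "cy" (the principal point, pixels), "rvec" (rotation vector, rad) and "tvec" (3), from world to camera coordinates, as OpenCV has them. Camera axes: x right, y down, z forward; pixel columns grow to the right and rows downward; lengths in m; the calibration is good to about 2 mm. A picture is of the moment at which its call begins. calibration takes no time and is no camera call.
- close_job(): hands the job in; it is judged then, once.
The state is a dict: "time": time; "joint_positions": joint angles; "qd": joint speeds; "joint_torque": joint torques, N m; "position": TCP position; "tool_rot": TCP orientation; "ft_force": force on the tool from outside, world axes, zero at the start; "torque": the same for the moment, N m; "grip_width": opening from 0.0 (shut) to 1.0 (fully open); "grip_force": force on a finger pad.
Only numpy, scipy, OpenCV 4.12 (cv2) and the standard library are available. Lean on these libraries where they do the work, as an engineer would, in place of code of your own. Each camera call takes 0.05 s, during which the arm holds its last target. There are 200 camera calls.

## Task

Clear the working space on the desk: push the tall steel flask back across the desk top with the fingers, low down near its foot so that it slides upright without rocking, until it stands against the desk screen in the gap between the tape dispenser and the memo box, touching neither. Do not grip or lift it, and leave the other things where they stand.

Things in the scene. Friction and masses are not known exactly. Their poses are not given: they have to be found in the camera images.
- flask: Vacuum flask standing alone on the open desk: tall slim upright bottle, brushed steel, black cup on top. 70 mm across from 5 to 178 mm up, then narrowing to the cup (63 to 58 mm); 250 mm tall, 0.4 to 0.85 kg. Origin: centre of its underside, z up its axis. Pushed higher than about 60 mm it may tip; its sides are plumb, so lean a wide gripper well back from it to reach low on it with the fingertips
- screen_foot (a point): Foot of the fixed desk screen (low partition on the robot's right, running away from the robot: dark panel in an aluminium frame, slatted glazing above, 620 mm long, 200 mm high, face flat and upright). The point lies on the desk top, midway along the screen, in the plane of the face that looks on the working space. x points into the screen, square to it (before it x is negative); y runs along it, away from the robot; z up
- tape_dispenser: Black desk tape dispenser with a roll of clear tape, standing before the screen with its length along it: 120 mm along its own y, 60 mm along its own x, 58 mm high. Origin: centre of its underside
- memo_box: Black square memo box with a block of white paper, before the screen: 80 by 80 mm, sides along its own x and y, 49 mm high. Origin: centre of its underside. It and the tape dispenser stand either way round; their centres are 216 to 236 mm apart along the screen, 50 mm in front of its face, which leaves a gap of about 116 to 136 mm
- mug: White mug, 80 mm across, 95 mm high, handle on its own +y side, on the open desk to the left. To be left alone. Origin: centre of its underside

How it is judged:
At the end, for the whole second after the job is handed in: The flask stands upright and still on the desk, its side within 12 mm of the screen's face, in the gap between the tape dispenser and the memo box and touching neither; tape dispenser, memo box and mug are within 12 mm of where they were (x of flask in the frame of screen_foot above -0.047 m and horizontal distance between flask and tape_dispenser below 0.19 m and horizontal distance between flask and memo_box below 0.19 m and contact force between flask and tape_dispenser below 0.05 N and contact force between flask and memo_box below 0.05 N and angle between flask's own z axis and vertical below 0.04 rad and height (world z) of flask below 0.004 m and linear speed of flask below 0.01 m/s and distance of each of tape_dispenser, memo_box, mug from where it was at the start of the episode below 0.012 m).
It fails at once if the flask rocks or tips by more than about 9 degrees (angle between flask's own z axis and vertical above 0.16 rad).
It fails at once if the flask is lifted off the desk (height (world z) of flask above 0.01 m).
It fails at once if the flask is pushed with the fingers on its upper half (contact force between the fingers and flask above 0.5 N and height (world z) of the grasp point above 0.15 m).
It fails at once if the flask is taken between the fingers (horizontal distance between the grasp point and flask below 0.02 m and height (world z) of the grasp point below 0.26 m).
It fails at once if the tape dispenser, the memo box or the mug is shifted more than 12 mm (distance of any of tape_dispenser, memo_box, mug from where it was at the start of the episode above 0.012 m).
It also fails if it takes over 61 s, if anything falls off the work surface, if the arm or the gripper's body presses on something with over 40 N, if the wrist force passes 120 N, or if a joint passes its speed limit or range.

## Working session

There is one attempt and no reset: what is moved stays moved. The work goes in short steps, Python scripts to look and compute and a tool call to move; the robot and the scene stay as the last step left them, time stands still between calls to the robot, and variables do not carry over. Pictures are saved under pics/ and viewed, at most 11 in all, crops included, and the job is handed in when it is done.

Besides the shell and the picture viewer there is one more tool, called after "Call:" in YAML: its name, and indented under it one key for each argument. send_rows: Moves the arm, as the interface text tells. Its arguments: {"type":"object","properties":{"xyz":{"type":"array"},"dr":{"type":"array"},"jaw":{"type":"number"},"grip_force":{"type":"number"}},"required":["xyz","dr"]}

```bash
ls; mkdir -p pics; python3 - <<'E'
from bench import *
import cv2,numpy as np
for n in("side","top"):
    cv2.imwrite(f"pics/{n}0.png",get_image(n)[:,:,::-1]);c=calibration(n);print(n,c)
    R=cv2.Rodrigues(np.array(c["rvec"],float))[0];print("cam",-R.T@np.array(c["tvec"]), R[2])
print(get_state())
E
```

```text
pics
side {'vfov': 48.777018887659, 'cx': 322.2111567342723, 'cy': 194.77457364979978, 'rvec': array([ 2.36517573, -1.24729204,  0.30538081]), 'tvec': array([-0.23970298,  0.45765617,  0.79606045])}
cam [ 0.15618957 -0.19706903  0.91508882] [ 0.39121255  0.2825627  -0.87584877]
top {'vfov': 54.74096108661257, 'cx': 315.0524140575593, 'cy': 198.46804121627736, 'rvec': array([ 2.10926515, -2.14808459,  0.20578888]), 'tvec': array([0.11515997, 0.53864059, 0.79216282])}
cam [0.38661188 0.11393492 0.8766228 ] [ 0.18304767 -0.01023876 -0.98305072]
{'time': 0.1, 'joint_positions': array([-1.311905  ,  0.32172692, -0.07005896,  1.45154241,  0.02261367,
        1.37080629, -0.05690973]), 'qd': array([ 0.00092017, -0.00143432,  0.00032898, -0.00401484, -0.00053169,
        0.00239936, -0.00012519]), 'joint_torque': array([-2.63678303e-04, -4.92569304e+01, -4.05877708e-01, -3.13398027e+01,
       -6.40878850e-02,  3.95420857e-02,  6.94292180e-05]), 'position': array([0.15748331, 0.63015591, 0.23859024]), 'tool_rot': array([-3.83552519e-01, -3.11799666e+00,  2.66142421e-03]), 'ft_force': array([-0.42761305, -0.69178417,  0.25660499]), 'torque': array([-0.03910555, -0.01527291,  0.04857553]), 'grip_force': 0.0, 'grip_width': 1.000573004129067}
```

View pics/side0.png

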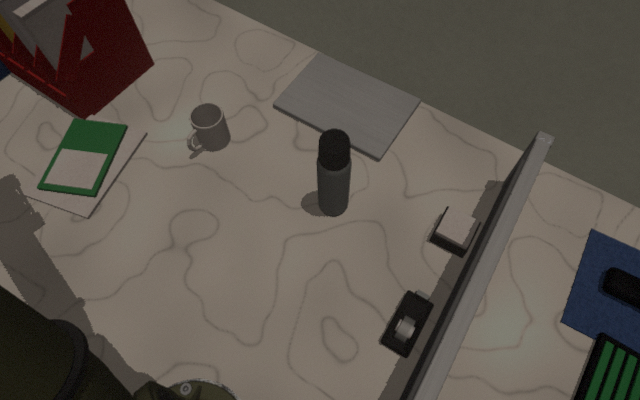

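View pics/top0.png

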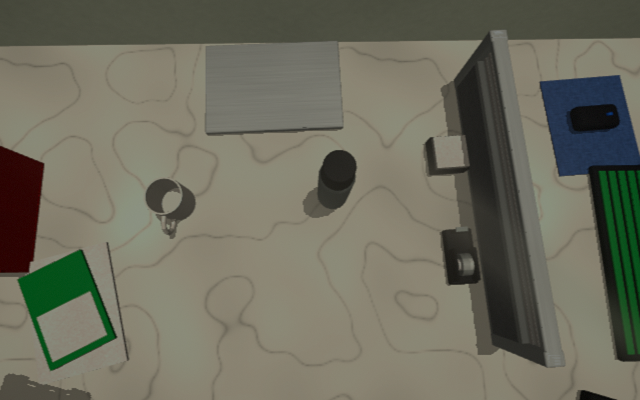

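Side view: the flask's foot is near (333,210), the memo box near (455,232), the tape dispenser near (407,323), and the mug at (208,130). Top view: the flask's foot is near (333,200), the memo box at (447,155), the dispenser at (461,257), and the screen runs from (456,80) to (494,350). I'll zoom in to get the pixels more precisely.

```bash
cat > h.py <<'E'
import cv2,numpy as np
from bench import *
def cam(n):
    c=calibration(n);R=cv2.Rodrigues(np.array(c["rvec"],float))[0];t=np.array(c["tvec"],float)
    f=200/np.tan(np.radians(c["vfov"]/2));K=np.array([[f,0,c["cx"]],[0,f,c["cy"]],[0,0,1]])
    return K,R,t
def ray(n,u,v,z):
    K,R,t=cam(n);C=-R.T@t;d=R.T@np.linalg.inv(K)@[u,v,1];return (C+d*(z-C[2])/d[2])
def proj(n,P):
    K,R,t=cam(n);p=K@(R@np.array(P,float)+t);return p[:2]/p[2]
E
python3 - <<'E'
import cv2,numpy as np
a=cv2.imread("pics/top0.png");b=cv2.imread("pics/side0.png")
def crop(i,x,y,w,h,s):
    c=cv2.resize(i[y:y+h,x:x+w],None,fx=s,fy=s,interpolation=cv2.INTER_CUBIC)
    c=np.clip(c.astype(float)*1.8,0,255).astype(np.uint8)
    for k in range(0,w,20): cv2.putText(c,str(x+k),(k*s,9),0,.33,(0,255,255),1);c[12:18,k*s]=(0,255,255)
    for k in range(0,h,20): cv2.putText(c,str(y+k),(0,k*s+4),0,.33,(0,255,255),1)
    return c
cv2.imwrite("pics/topc.png",crop(a,300,70,200,150*1,4)[:600])
cv2.imwrite("pics/topd.png",crop(a,420,60,150,300,2))
cv2.imwrite("pics/sidec.png",crop(b,300,120,260,195,3))
E
```

```text
(no output)
```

View pics/topc.png

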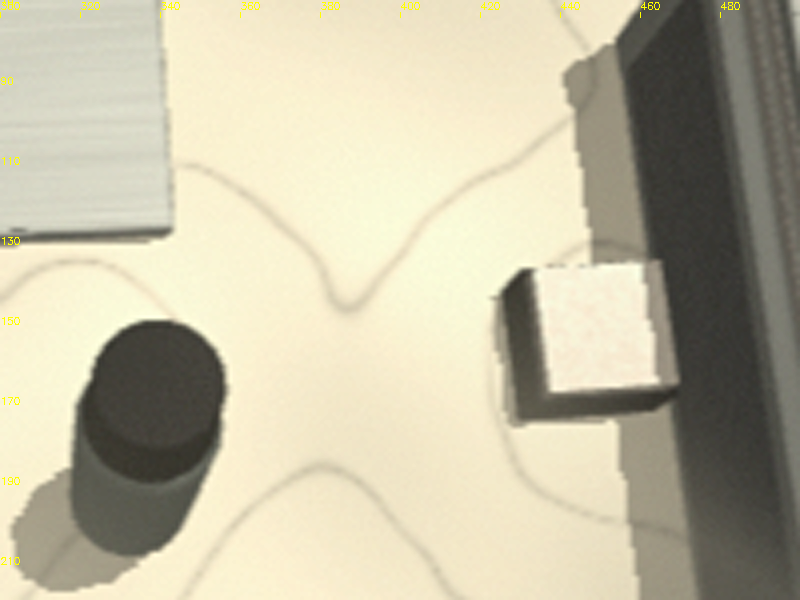

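View pics/topd.png

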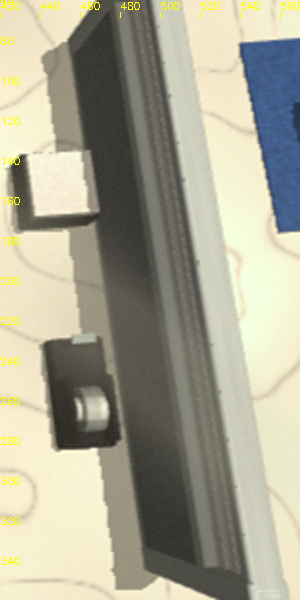

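View pics/sidec.png

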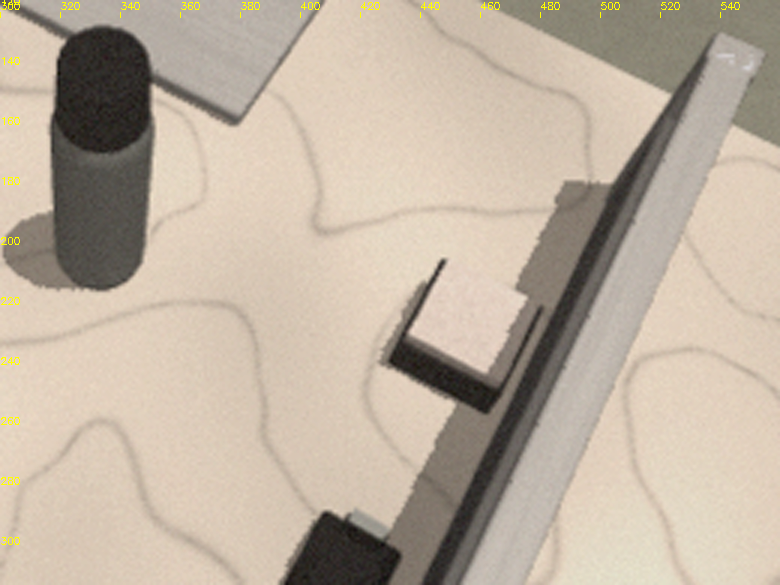

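```bash
python3 - <<'E'
from h import *
np.set_printoptions(precision=4,suppress=True)
A=ray("top",455,86,0);B=ray("top",492.5,345,0);print("foot",A,B,np.linalg.norm(B-A))
M=(A+B)/2;y=(A-B)/np.linalg.norm(A-B);x=np.array([y[1],-y[0],0]);print("yaw of away dir",np.degrees(np.arctan2(y[1],y[0])),"M",M,"x",x,"y",y)
fr=lambda P:np.array([(P-M)@x,(P-M)@y])
print("cup",ray("top",339.3,166,.25),ray("side",334.3,145,.25))
F=ray("top",339.3,166,.25)
for n,r in(("top",(333,209)),("side",(333,216.5))):
    c=np.array([F[0],F[1],0]);th=np.linspace(0,6.28,200)
    p=np.array([proj(n,c+[.035*np.cos(t),.035*np.sin(t),0.005]) for t in th]);print(n,"lowest pred",p[p[:,1].argmax()],"meas",r,"left/right",p[:,0].min(),p[:,0].max())
print("flask in frame",fr(F))
print("memo top",[fr(ray("top",u,v,.049)) for u,v in((431.75,137),(437.5,168.7),(469.5,166),(465,135.5))],"foot",fr(ray("top",428,175.5,0)),fr(ray("top",425.5,145,0)))
print("memo side top",[fr(ray("side",u,v,.049)) for u,v in((447.5,206.5),(434,231),(463.5,248),(480,222))])
for z in(0,.03,.058):
  print("tape",z,[fr(ray("top",u,v,z)) for u,v in((444,231),(470,227),(448.5,283.5),(479,280))])
print("tape side memo-end",[fr(ray("side",u,v,z)) for u,v,z in((408,291,.03),(433,304,.03))])
print("mug",ray("top",163,196,.095))
s=get_state();R=cv2.Rodrigues(s["tool_rot"])[0];print(R,s["time"])
E
```

```text
foot [ 0.8237 -0.2429 -0.    ] [ 0.2208 -0.2728  0.    ] 0.6036434438046823
yaw of away dir 2.8343600713604564 M [ 0.5223 -0.2578 -0.    ] x [ 0.0494 -0.9988  0.    ] y [ 0.9988  0.0494 -0.    ]
cup [0.558  0.0657 0.25  ] [0.5516 0.0583 0.25  ]
top lowest pred [332.14   209.3466] meas (333, 209) left/right 316.7801826858062 347.20098231482
side lowest pred [331.7857 216.2576] meas (333, 216.5) left/right 316.93703534666565 346.9692038264997
flask in frame [-0.3214  0.0516]
memo top [array([-0.0901,  0.1592]), array([-0.0865,  0.0851]), array([-0.0147,  0.0865]), array([-0.0147,  0.1577])] foot [-0.0935  0.0823] [-0.0904  0.1567]
memo side top [array([-0.0878,  0.156 ]), array([-0.0882,  0.0867]), array([-0.0193,  0.0832]), array([-0.0127,  0.1576])]
tape 0 [array([-0.0729, -0.0494]), array([-0.0124, -0.0444]), array([-0.078 , -0.1662]), array([-0.0091, -0.1633])]
tape 0.03 [array([-0.0834, -0.0518]), array([-0.0249, -0.0469]), array([-0.0883, -0.1645]), array([-0.0217, -0.1617])]
tape 0.058 [array([-0.0931, -0.0539]), array([-0.0366, -0.0492]), array([-0.0979, -0.163 ]), array([-0.0335, -0.1603])]
tape side memo-end [array([-0.0771, -0.0532]), array([-0.0225, -0.051 ])]
mug [0.5428 0.4181 0.095 ]
[[-0.9702  0.2424 -0.0003]
 [ 0.2424  0.9702 -0.0017]
 [-0.0001 -0.0017 -1.    ]] 0.1
```

The numbers agree: memo-to-tape spacing is 228 mm, and in the screen frame the gap centre is y≈+0.017. The flask stands at (0.557, 0.064) and goes to about (0.537, -0.219). I'll push it with the half-open fingers as a cradle, leaned back 45°.

```bash
cat >> h.py <<'E'
from scipy.spatial.transform import Rotation as Ro
d=np.array([-.067,-.998,0]);d/=np.linalg.norm(d)
def Rt(a):
    a=np.radians(a);z=np.sin(a)*d-np.cos(a)*np.array([0,0,1]);y=np.array([-d[1],d[0],0]);return np.c_[np.cross(y,z),y,z]
def delta(p,R):
    s=get_state();R0=cv2.Rodrigues(s["tool_rot"])[0]
    print("t",s["time"],"pos",s["position"],"F",s["ft_force"],"shift mm",R0.T@(np.array(p)-s["position"])*1e3,"rv",Ro.from_matrix(R0.T@R).as_rotvec())
E
python3 - <<'E'
import bench
from h import *
np.set_printoptions(precision=4,suppress=True)
print([n for n in dir(bench) if not n.startswith('__')], getattr(bench,'nose_length',None))
print(Rt(45))
delta((.30,.45,.28),Rt(0));delta((.57,.22,.28),Rt(45))
E
```

```text
['MotionError', 'calibration', 'close_job', 'get_image', 'get_state', 'nose_length'] 0.017
[[ 0.0474  0.9978 -0.0474]
 [ 0.7055 -0.067  -0.7055]
 [-0.7071  0.     -0.7071]]
t 0.1 pos [0.1575 0.6302 0.2386] F [-0.4276 -0.6918  0.2566] shift mm [-181.9347 -140.3148  -41.1513] rv [-0.0013  0.0013  1.393 ]
t 0.1 pos [0.1575 0.6302 0.2386] F [-0.4276 -0.6918  0.2566] shift mm [-499.6275 -298.021   -40.8478] rv [ 0.5438 -0.6504  1.3163]
```

Call:
send_rows:
  xyz:
    - [-25,-15,-5]
    - [-55,-30,-10]
    - [-85,-45,-15]
    - [-120,-60,-20]
    - [-160,-80,-25]
    - [-200,-100,-30]
    - [-240,-125,-35]
    - [-280,-145,-40]
    - [-315,-165,-40]
    - [-345,-185,-40]
  dr:
    - [0,0,0.12]
    - [0,0,0.24]
    - [0,0,0.36]
    - [0,0,0.48]
    - [0,0,0.6]
    - [0,0,0.72]
    - [0,0,0.84]
    - [0,0,0.96]
    - [0,0,1.08]
    - [0,0,1.2]
  jaw: 50

```text
time: 0.93
position: [0.4428, 0.3723, 0.2797]
tool_rot: [-2.084, -2.351, -0.001]
ft_force: [0.3, 1.1, 0.2]
grip_width: 0.581
grip_force: 0.0
```

```bash
python3 - <<'E'
from h import *
np.set_printoptions(precision=4,suppress=True)
delta((.568,.22,.28),Rt(45));print(get_state()["joint_positions"],get_state()["grip_width"])
E
```

```text
t 0.9333 pos [0.4428 0.3723 0.2797] F [0.3046 1.1045 0.2051] shift mm [-166.2567  106.0235   -0.3245] rv [ 0.074  -0.7837  0.1774]
[-0.9895  0.1501  0.2753  1.5851 -0.0414  1.4114 -0.5903] 0.5811910200854318
```

Call:
send_rows:
  xyz:
    - [-15,10,0]
    - [-35,22,0]
    - [-55,35,0]
    - [-75,48,0]
    - [-95,60,0]
    - [-115,73,0]
    - [-135,86,0]
    - [-152,97,0]
    - [-166,106,0]
    - [-166,106,0]
  dr:
    - [0.008,-0.08,0.02]
    - [0.016,-0.17,0.04]
    - [0.024,-0.26,0.06]
    - [0.032,-0.35,0.08]
    - [0.04,-0.44,0.1]
    - [0.05,-0.53,0.12]
    - [0.058,-0.62,0.14]
    - [0.066,-0.7,0.16]
    - [0.074,-0.784,0.177]
    - [0.074,-0.784,0.177]

```text
time: 1.77
position: [0.568, 0.2212, 0.2754]
tool_rot: [1.815, 1.709, -0.766]
ft_force: [-2.5, -0.3, -1.2]
grip_width: 0.578
grip_force: 0.0
```

```bash
python3 - <<'E'
from h import *
np.set_printoptions(precision=4,suppress=True)
delta((.565,.185,.033),Rt(45));print(get_state()["joint_positions"],get_state()["grip_width"])
E
```

```text
t 1.7667 pos [0.568  0.2212 0.2754] F [-2.5128 -0.2763 -1.234 ] shift mm [147.5938   0.3302 195.6396] rv [0.0003 0.0096 0.0064]
[-0.9755  0.5941  0.4092  1.2543  0.4013  1.8291 -0.6282] 0.578235022693074
```

Call:
send_rows:
  xyz:
    - [12,0,16]
    - [28,0,37]
    - [44,0,58]
    - [60,0,80]
    - [76,0,101]
    - [92,0,122]
    - [108,0,143]
    - [124,0,164]
    - [138,0,184]
    - [147,0,196]
  dr:
    - [0,0,0]
    - [0,0,0]
    - [0,0,0]
    - [0,0,0]
    - [0,0,0]
    - [0,0,0]
    - [0,0,0]
    - [0,0,0]
    - [0,0.005,0.003]
    - [0,0.005,0.003]

```text
time: 2.6
position: [0.5637, 0.1875, 0.0348]
tool_rot: [1.827, 1.715, -0.752]
ft_force: [-0.3, -0.9, -0.5]
grip_width: 0.572
grip_force: 0.0
```

```bash
python3 - <<'E'
from h import *
np.set_printoptions(precision=4,suppress=True)
print(get_state()["joint_positions"],get_state()["grip_width"])
cv2.imwrite("pics/s1.png",get_image("side")[:,:,::-1]);delta((.5625,.15,.033),Rt(45))
E
```

```text
[-0.9365  0.7695  0.3672  1.4932  0.3386  1.4419 -0.7985] 0.57238227988798
t 2.65 pos [0.5627 0.1866 0.0328] F [-1.5116 -0.963  -0.6166] shift mm [-26.0256   2.0998  25.6214] rv [-0.0001 -0.0028  0.0047]
```

View pics/s1.png

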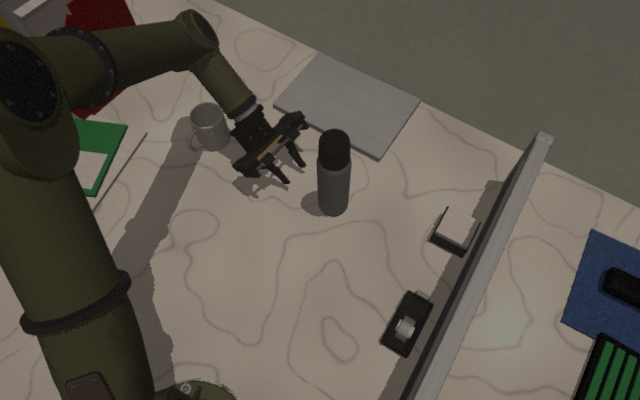

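The fingertips are at (287,182) and (303,165), low behind the flask and clear of the mug. Now I'll close in along the push line.

Call:
send_rows:
  xyz:
    - [-5,0,5]
    - [-11,1,11]
    - [-17,1,17]
    - [-23,1,23]
    - [-29,1,29]
    - [-35,1,35]
    - [-40,1,40]
    - [-44,1,44]
    - [-47,1,47]
    - [-49,1,49]
  dr:
    - [0,0,0]
    - [0,0,0]
    - [0,0,0]
    - [0,0,0]
    - [0,0,0]
    - [0,0,0]
    - [0,0,0]
    - [0,0,0]
    - [0,0,0]
    - [0,0,0]

```text
time: 3.48
position: [0.5618, 0.1177, 0.0368]
tool_rot: [1.826, 1.712, -0.75]
ft_force: [-0.5, 0.1, 0.5]
grip_width: 0.575
grip_force: 0.0
```

Call:
send_rows:
  xyz:
    - [-1,0,1]
    - [-2,0,2]
    - [-4,0,4]
    - [-6,0,6]
    - [-8,0,8]
    - [-10,0,10]
    - [-12,0,12]
    - [-14,0,14]
    - [-16,0,16]
    - [-18,0,18]
  dr:
    - [0,0,0]
    - [0,0,0]
    - [0,0,0]
    - [0,0,0]
    - [0,0,0]
    - [0,0,0]
    - [0,0,0]
    - [0,0,0]
    - [0,0,0]
    - [0,0,0]

```text
time: 4.32
position: [0.5604, 0.0934, 0.0365]
tool_rot: [1.825, 1.714, -0.749]
ft_force: [0.9, 3.5, 0.1]
grip_width: 0.573
grip_force: 1.7
```

```bash
python3 - <<'E'
from h import *
np.set_printoptions(precision=4,suppress=True)
cv2.imwrite("pics/s2.png",get_image("side")[:,:,::-1][80:280,180:500].repeat(2,0).repeat(2,1));delta((.537+.067*.043,-.219+.043,.033),Rt(45))
E
```

```text
t 4.3667 pos [0.5602 0.0923 0.0367] F [0.3472 2.1461 0.0054] shift mm [-188.4025   -3.2591  192.0921] rv [ 0.0036 -0.004   0.0014]
```

View pics/s2.png

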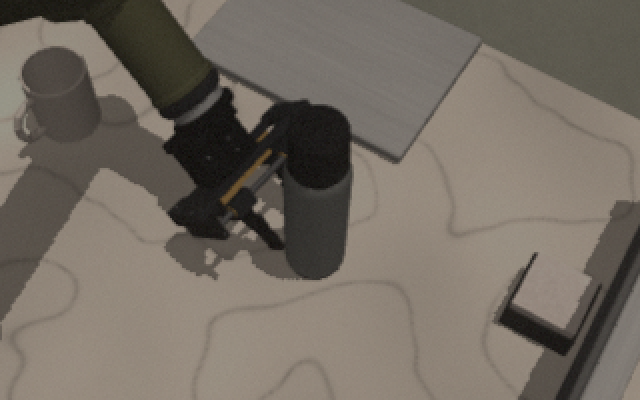

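The flask is cradled by both fingertips at its foot and stands upright, with about 2–3 N push force. Next I'll push in steps.

Call:
send_rows:
  xyz:
    - [-2,0,2]
    - [-5,0,5]
    - [-9,0,9]
    - [-13,0,13]
    - [-17,0,17]
    - [-21,0,21]
    - [-25,0,25]
    - [-29,0,29]
    - [-33,-1,33]
    - [-37,-1,37]
  dr:
    - [0,0,0]
    - [0,0,0]
    - [0,0,0]
    - [0,0,0]
    - [0,0,0]
    - [0,0,0]
    - [0,0,0]
    - [0,0,0]
    - [0,0,0]
    - [0,0,0]

```text
time: 5.2
position: [0.5559, 0.0403, 0.0364]
tool_rot: [1.825, 1.713, -0.75]
ft_force: [1.1, 3.8, 0.7]
grip_width: 0.577
grip_force: 1.8
```

Call:
send_rows:
  xyz:
    - [-4,0,4]
    - [-8,0,8]
    - [-12,0,12]
    - [-16,0,16]
    - [-20,0,20]
    - [-24,0,24]
    - [-28,0,28]
    - [-32,0,32]
    - [-36,-1,36]
    - [-40,-1,40]
  dr:
    - [0,0,0]
    - [0,0,0]
    - [0,0,0]
    - [0,0,0]
    - [0,0,0]
    - [0,0,0]
    - [0,0,0]
    - [0,0,0]
    - [0,0,0]
    - [0,0,0]

```text
time: 6.03
position: [0.5515, -0.016, 0.0363]
tool_rot: [1.825, 1.713, -0.75]
ft_force: [0.2, 3.8, 2.0]
grip_width: 0.577
grip_force: 2.2
```

Call:
send_rows:
  xyz:
    - [-4,0,4]
    - [-8,0,8]
    - [-12,0,12]
    - [-16,0,16]
    - [-20,0,20]
    - [-24,0,24]
    - [-28,0,28]
    - [-31,0,31]
    - [-33,-1,33]
    - [-34,-1,34]
  dr:
    - [0,0,0]
    - [0,0,0]
    - [0,0,0]
    - [0,0,0]
    - [0,0,0]
    - [0,0,0]
    - [0,0,0]
    - [0,0,0]
    - [0,0,0]
    - [0,0,0]

```text
time: 6.87
position: [0.5475, -0.064, 0.0361]
tool_rot: [1.826, 1.712, -0.75]
ft_force: [0.7, 6.1, 2.5]
grip_width: 0.58
grip_force: 2.6
```

```bash
python3 - <<'E'
from h import *
np.set_printoptions(precision=4,suppress=True)
delta((.537+.067*.043,-.219+.043,.033),Rt(45));print(get_state()["joint_positions"])
a=get_image("top")[80:300,280:540,::-1].repeat(2,0).repeat(2,1);cv2.imwrite("pics/t3.png",np.clip(a*1.6,0,255))
E
```

```text
t 6.8667 pos [ 0.5475 -0.064   0.0361] F [0.6757 6.1346 2.5383] shift mm [-77.462   -0.4915  81.2595] rv [ 0.0041 -0.004   0.0013]
[-0.7696  0.5751  0.4982  1.8642  0.5103  1.1273 -0.6737][ WARN:0@0.713] global loadsave.cpp:1063 imwrite_ Unsupported depth image for selected encoder is fallbacked to CV_8U.
```

View pics/t3.png

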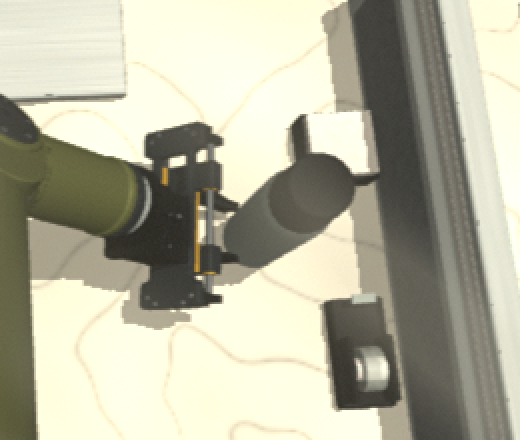

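The flask is upright in the cradle, with its foot near crop (245,250) and its cup near (315,190). It is heading for the middle of the gap. Before entering the gap I'll check its lateral position from the cup.

```bash
python3 - <<'E'
from h import *
np.set_printoptions(precision=4,suppress=True)
P=ray("top",280+318/2,80+187/2,.25);print(P)
M=np.array([.5223,-.2578,0]);y=np.array([.9988,.0494,0]);x=np.array([.0494,-.9988,0]);print((P-M)@x,(P-M)@y)
E
```

```text
[ 0.5421 -0.1008  0.25  ]
-0.1557882779073962 0.0275783511034534
```

Call:
send_rows:
  xyz:
    - [-3,0,3]
    - [-7,0,7]
    - [-11,0,11]
    - [-16,0,16]
    - [-21,0,21]
    - [-26,0,26]
    - [-31,0,31]
    - [-36,0,36]
    - [-40,0,40]
    - [-42,0,42]
  dr:
    - [0,0,0]
    - [0,0,0]
    - [0,0,0]
    - [0,0,0]
    - [0,0,0]
    - [0,0,0]
    - [0,0,0]
    - [0,0,0]
    - [0,0,0]
    - [0,0,0]

```text
time: 7.75
position: [0.5435, -0.1232, 0.0359]
tool_rot: [1.826, 1.712, -0.751]
ft_force: [0.7, 5.1, 3.8]
grip_width: 0.573
grip_force: 3.0
```

Call:
send_rows:
  xyz:
    - [-2,0,2]
    - [-5,0,5]
    - [-8,0,8]
    - [-11,0,11]
    - [-14,0,14]
    - [-17,0,17]
    - [-20,0,20]
    - [-23,0,23]
    - [-25,0,25]
    - [-26,0,26]
  dr:
    - [0,0,0]
    - [0,0,0]
    - [0,0,0]
    - [0,0,0]
    - [0,0,0]
    - [0,0,0]
    - [0,0,0]
    - [0,0,0]
    - [0,0,0]
    - [0,0,0]

```text
time: 8.58
position: [0.5415, -0.1593, 0.0357]
tool_rot: [1.825, 1.713, -0.75]
ft_force: [0.1, 6.2, 4.9]
grip_width: 0.575
grip_force: 3.3
```

```bash
python3 - <<'E'
from h import *
np.set_printoptions(precision=4,suppress=True)
delta((.537+.067*.043,-.219+.043,.033),Rt(45));print(get_state()["joint_positions"])
a=get_image("top")[80:300,320:580,::-1].repeat(2,0).repeat(2,1);b=get_image("side")[130:350,320:580,::-1].repeat(2,0).repeat(2,1)
cv2.imwrite("pics/t4.png",np.clip(np.hstack([a,b])[:,120:920]*1.6,0,255).astype(np.uint8))
E
```

```text
t 8.5833 pos [ 0.5415 -0.1593  0.0357] F [0.1028 6.1947 4.8714] shift mm [-10.0048  -0.5573  13.77  ] rv [ 0.0042 -0.0041  0.0019]
[-0.674   0.5437  0.5585  1.9373  0.5791  1.0069 -0.6038]
```

View pics/t4.png

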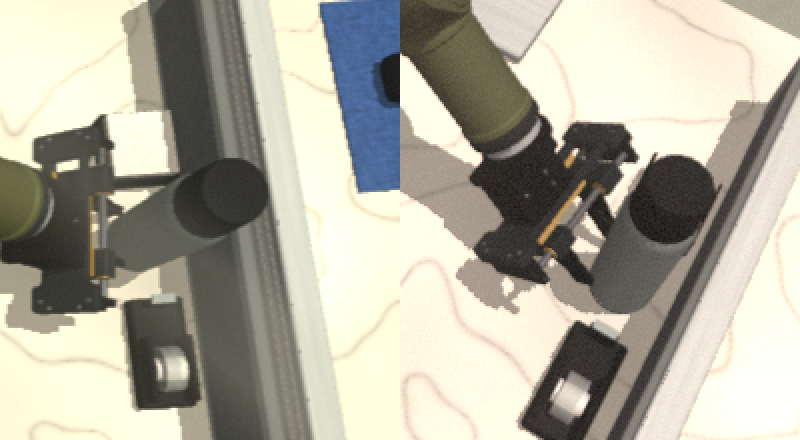

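The flask is upright in the gap, clear of both neighbours, with its cup at top-crop (235,192). I'll check the number and then do the last stretch slowly.

```bash
python3 - <<'E'
from h import *
M=np.array([.5223,-.2578,0]);y=np.array([.9988,.0494,0]);x=np.array([.0494,-.9988,0])
for n,u,v in(("top",497.5,176),("side",320+(678+120-520)/2,130+192/2)):
    P=ray(n,u,v,.25);print(P,(P-M)@x,(P-M)@y)
E
```

```text
[ 0.53616548 -0.19862851  0.25      ] -0.05841552744851286 0.01677191195647776
[ 0.53164781 -0.2025941   0.25      ] -0.05467787220083181 0.012063759919351448
```

Call:
send_rows:
  xyz:
    - [-1,0,1]
    - [-2,0,2]
    - [-3,0,3]
    - [-4,0,4]
    - [-5,0,5]
    - [-6,0,6]
    - [-7,0,7]
    - [-8,0,8]
    - [-8,0,8]
    - [-8,0,8]
  dr:
    - [0,0,0]
    - [0,0,0]
    - [0,0,0]
    - [0,0,0]
    - [0,0,0]
    - [0,0,0]
    - [0,0,0]
    - [0,0,0]
    - [0,0,0]
    - [0,0,0]

```text
time: 9.52
position: [0.541, -0.1703, 0.0357]
tool_rot: [1.825, 1.713, -0.75]
ft_force: [0.8, 5.2, 3.5]
grip_width: 0.572
grip_force: 3.1
```

Call:
send_rows:
  xyz:
    - [0,0,0]
    - [-1,0,1]
    - [-1,0,1]
    - [-2,0,2]
    - [-2,0,2]
    - [-3,0,3]
    - [-3,0,3]
    - [-4,0,4]
    - [-4,0,4]
    - [-4,0,4]
  dr:
    - [0,0,0]
    - [0,0,0]
    - [0,0,0]
    - [0,0,0]
    - [0,0,0]
    - [0,0,0]
    - [0,0,0]
    - [0,0,0]
    - [0,0,0]
    - [0,0,0]

```text
time: 10.35
position: [0.5406, -0.1758, 0.0356]
tool_rot: [1.825, 1.713, -0.749]
ft_force: [0.6, 5.3, 4.6]
grip_width: 0.576
grip_force: 3.2
```

Call:
send_rows:
  xyz:
    - [0,0,0]
    - [-1,0,1]
    - [-1,0,1]
    - [-1,0,1]
    - [-2,0,2]
    - [-2,0,2]
    - [-2,0,2]
    - [-2,0,2]
    - [-2,0,2]
    - [-2,0,2]
  dr:
    - [0,0,0]
    - [0,0,0]
    - [0,0,0]
    - [0,0,0]
    - [0,0,0]
    - [0,0,0]
    - [0,0,0]
    - [0,0,0]
    - [0,0,0]
    - [0,0,0]

```text
time: 11.18
position: [0.5405, -0.1786, 0.0356]
tool_rot: [1.825, 1.713, -0.75]
ft_force: [1.4, 5.8, 3.6]
grip_width: 0.575
grip_force: 3.3
```

Force is still just sliding friction, so I'll keep going in small steps until it touches.

Call:
send_rows:
  xyz:
    - [0,0,0]
    - [-1,0,1]
    - [-1,0,1]
    - [-1,0,1]
    - [-2,0,2]
    - [-2,0,2]
    - [-2,0,2]
    - [-2,0,2]
    - [-2,0,2]
    - [-2,0,2]
  dr:
    - [0,0,0]
    - [0,0,0]
    - [0,0,0]
    - [0,0,0]
    - [0,0,0]
    - [0,0,0]
    - [0,0,0]
    - [0,0,0]
    - [0,0,0]
    - [0,0,0]

```text
time: 12.02
position: [0.5403, -0.1815, 0.0356]
tool_rot: [1.825, 1.713, -0.75]
ft_force: [1.1, 5.4, 4.4]
grip_width: 0.575
grip_force: 3.3
```

Call:
send_rows:
  xyz:
    - [0,0,0]
    - [-1,0,1]
    - [-1,0,1]
    - [-1,0,1]
    - [-1,0,1]
    - [-1,0,1]
    - [-1,0,1]
    - [-1,0,1]
    - [-1,0,1]
    - [-1,0,1]
  dr:
    - [0,0,0]
    - [0,0,0]
    - [0,0,0]
    - [0,0,0]
    - [0,0,0]
    - [0,0,0]
    - [0,0,0]
    - [0,0,0]
    - [0,0,0]
    - [0,0,0]

```text
time: 12.85
position: [0.5404, -0.1819, 0.0355]
tool_rot: [1.825, 1.714, -0.749]
ft_force: [0.0, 8.3, 5.8]
grip_width: 0.575
grip_force: 4.4
```

```bash
python3 - <<'E'
from h import *
np.set_printoptions(precision=4,suppress=True)
delta((.537,-.1,.035),Rt(45))
a=get_image("top")[80:300,320:580,::-1].repeat(2,0).repeat(2,1);b=get_image("side")[130:350,320:580,::-1].repeat(2,0).repeat(2,1)
cv2.imwrite("pics/t5.png",np.clip(np.hstack([a,b])[:,120:920]*1.6,0,255).astype(np.uint8))
E
```

```text
t 12.85 pos [ 0.5404 -0.1819  0.0355] F [0.0498 8.3445 5.8487] shift mm [ 58.2901  -8.3879 -57.0862] rv [ 0.0051 -0.0051  0.0026]
```

View pics/t5.png

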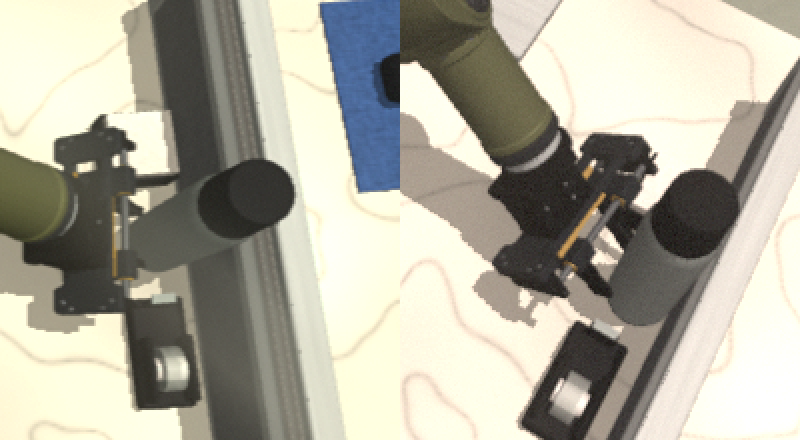

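The force rose to 8 N and the motion stalled, so the flask is touching the screen. It is upright, and both neighbours are in place. I'll withdraw straight back.

Call:
send_rows:
  xyz:
    - [1,0,-1]
    - [2,0,-2]
    - [4,0,-4]
    - [7,0,-7]
    - [11,0,-11]
    - [16,0,-16]
    - [22,0,-22]
    - [29,0,-29]
    - [36,0,-36]
    - [44,0,-44]
  dr:
    - [0,0,0]
    - [0,0,0]
    - [0,0,0]
    - [0,0,0]
    - [0,0,0]
    - [0,0,0]
    - [0,0,0]
    - [0,0,0]
    - [0,0,0]
    - [0,0,0]

```text
time: 13.78
position: [0.5438, -0.1202, 0.0357]
tool_rot: [1.825, 1.713, -0.75]
ft_force: [-0.2, -0.2, -0.1]
grip_width: 0.574
grip_force: 0.0
```

Call:
send_rows:
  xyz:
    - [8,0,-8]
    - [16,0,-16]
    - [24,0,-24]
    - [32,0,-32]
    - [40,0,-40]
    - [48,0,-48]
    - [52,0,-52]
    - [54,0,-54]
    - [54,0,-54]
    - [54,0,-54]
  dr:
    - [0,0,0]
    - [0,0,0]
    - [0,0,0]
    - [0,0,0]
    - [0,0,0]
    - [0,0,0]
    - [0,0,0]
    - [0,0,0]
    - [0,0,0]
    - [0,0,0]

```text
time: 14.62
position: [0.5484, -0.0457, 0.0362]
tool_rot: [1.826, 1.712, -0.751]
ft_force: [-0.1, 0.4, 0.9]
grip_width: 0.575
grip_force: 0.0
```

```bash
python3 - <<'E'
from h import *
a=get_image("top")[80:300,320:580,::-1].repeat(2,0).repeat(2,1);b=get_image("side")[130:350,320:580,::-1].repeat(2,0).repeat(2,1)
cv2.imwrite("pics/t6.png",np.clip(np.hstack([a,b])[:,120:920]*1.6,0,255).astype(np.uint8))
E
```

```text
(no output)
```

View pics/t6.png

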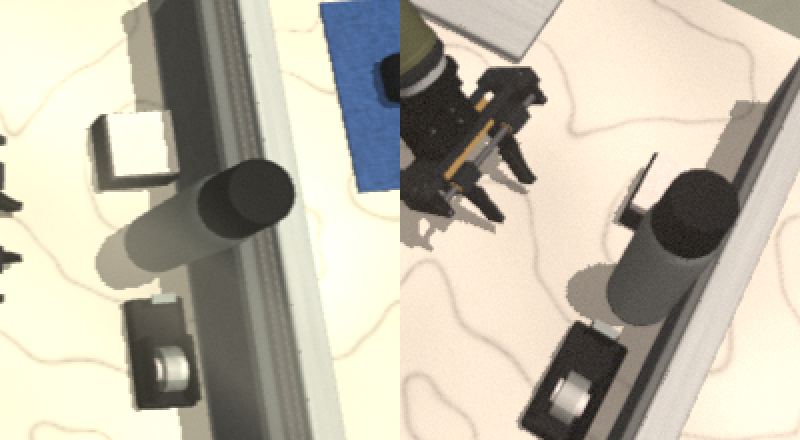

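The flask stands upright against the screen, with its foot near top-crop (155,250). It is clear of the memo box (135,150) and the dispenser (160,350), and neither has moved.

```bash
python3 -c "
from bench import *
print(close_job())"
```

```text
the job is handed in; nothing more can be done
None
```

The job is handed in, no verdict returned: the flask was pushed by its foot until it touched the screen, and it stands upright in the gap; the last pictures show it clear of the tape dispenser and memo box, neither visibly shifted (the mug was outside those crops).

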